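# Clamp a mortar bar to the specified preload

## Robot

A 6-joint arm with a two-finger parallel gripper is mounted at the origin on the work surface. World frame = base frame: x ahead of the robot, y to its left, z up, the work surface at z = 0. Lengths are in mm, angles in rad, forces in N, time in s.
With the tool pointing down it reaches from about 275 to 750 mm from the base axis. Payload 10.2 kg.
Tool frame: the origin (TCP) lies at the very end of the fingers, on their centre line; the grasp point (between the pads) lies 19 mm behind it; z points along the fingers, y is the line along which they close (so a half turn about z gives the same grasp; the last joint's range is limited). The gripper opens to 85 mm and grips with 20 to 120 N. Pads are 22 mm wide; open, the fingers measure 114 mm over their backs; the gripper's body (76 mm by 85 mm) begins 54 mm behind the grasp point. The pads swing forward as they close: fully open they stand 13 mm farther back than shut.
Start: joints at [0.966, 0.313, 1.498, -0, 1.331, -0.223], TCP at [195.623, 487.199, 231.294] pointing down, gripper open.
Joint ranges: [-2.94, 2.94], [-0.97, 2.17], [0.19, 2.56], [-1.23, 4.37], [0.02, 3.11], [-2.88, 2.88]. Speed limits (rad/s): [2.39, 2.39, 3.01, 3.14, 3.14, 3.14].

## Interface

Orientations are given as a unit quaternion [w, x, y, z].
In Python, from rig import ctrl gives the robot as it stands.
- The arm moves only by the shell command python3 -m inch 'ROWS' [OPENING] [FORCE]. ROWS is text: rows parted by semicolons, each of 6 numbers parted by spaces: the shift along the tool's x, y, z in mm, then the turn, a rotation vector about the tool's x, y, z in units of 6 degrees (1.0 is 6 degrees). A call has exactly 10 rows; each row shifts and turns the commanded pose from where the row before left it, along the tool's axes as they then stand; what a row does not reach is not made up. A row lasts 1/12 s, in which the tool goes at most 41.7 mm and 7.16 degrees, less where a joint would pass 70% of its speed; a pose out of reach is approached as far as the arm can. A call with a gripper value outside its range is refused whole. OPENING is the opening, from 0 (shut) to 1 (fully open), set as the call begins (- or left out, the last holds). The fingers move at their own pace and stop on an object; FORCE is the grip in N (left out, the last holds). Time passes only in rows, so rows that do not move let the fingers close, or fill a call up. It gives the time, the measured TCP pose, the force, the opening and the grip force at its end, in the units of the state.
- ctrl.sense(): the state, without advancing time (a new reading comes with each control period).
- ctrl.capture(name): name is "side" or "top" or "wrist"; returns a dict with "image" (400x640x3 uint8, red, green, blue), "intrinsics" (3x3 intrinsics, pixels), "rvec" (rotation vector, rad) and "tvec" (3), from world to camera coordinates, as OpenCV has them. Camera axes: x right, y down, z forward; pixel columns grow to the right and rows downward; lengths in mm; the calibration is good to about 2 mm. A picture is of the moment at which its call begins. There is no depth.
- ctrl.finish_job(): hands the job in; it is judged then, once.
The state is a dict: "time_s": time; "joints": joint angles; "dq": joint speeds; "tau": joint torques, N m; "eef_pos": TCP position; "ee_rot": TCP orientation; "force": force on the tool from outside, world axes, zero at the start; "wrist_torque": the same for the moment, N m; "grip_width": opening from 0.0 (shut) to 1.0 (fully open); "grip_force": force on a finger pad.
Only numpy, scipy, OpenCV 4.12 (cv2) and the standard library are available. Lean on these libraries where they do the work, as an engineer would, in place of code of your own. Each camera call takes 0.05 s, during which the arm holds its last target. There are 200 camera calls.

## Task

Put the long mortar bar lengthwise into the open channel of the specimen clamp, resting flat on the clamp's floor between the fence and the jaw's pins and about centred along them, and let go of it. Then turn the clamp's knob clockwise past the light push of the pins until the jaw itself pinches the bar and the turning resistance jumps up, and from there turn it 45 degrees further, as exactly as you can: less leaves the bar loose and more cracks it. Let go of the knob and leave the other things on the bench where they are.

Things in the scene. Friction and masses are not known exactly. Their poses are not given: they have to be found in the camera images.
- bar: the only long mortar bar: grey, 160 x 40 x 40 mm, square section with square ends, about 0.4 to 0.8 kg, lying on the bench; origin at the centre of its underside, x along its 160 mm length, z up
- clamp: specimen clamp fixed on the bench: dark steel plate 190 x 190 x 10 mm, its top is the channel's floor; origin at the centre of its underside, z up. The channel runs along clamp x. Across it, from +y to -y: fence, channel, jaw (aluminium, 110 mm long, top 28 mm above the bench), white gear housing (y = -92 to -17 mm, top at 28 mm) with the knob on it
- fence: fixed aluminium bar 150 (x) by 18 (y) by 16 mm high on the channel's +y side, axes as the clamp's; origin at the centre of its underside (10 mm above the bench), inner face 9 mm to -y of it. Two steel pins stick out of the jaw opposite; between pin tips and fence face there are 46.5 to 50 mm at the start: set down the 40 mm bar about 3.5 mm clear of the fence
- knob_grip (a point): middle of the knob's grip, on its upright axis, 52.5 mm above the bench, 55 mm to -y of the clamp's origin. Grip: black bar 56 mm long (point x), 14 mm wide (point y), 40 to 65 mm above the bench, on a hub of 36 mm diameter. The frame turns with the knob; clockwise from above tightens
- knob: the same knob, origin on its axis 29 mm above the bench. 5 mm of jaw travel per rad, steady friction about 0.32 N m. The jaw's two light spring pins first push the bar to the fence (only about 0.04 N m more); later, after 0.4 rad or much more, the jaw itself pinches it and the torque jumps by 0.13 N m, then rises 0.09 per rad. Start to jump: 1.7 to 4.3 rad. It stays where left
- cube: bystander: grey mortar cube of 50 mm, origin at the centre of its underside
- stub: bystander: grey broken-off piece of a bar, 70 x 40 x 40 mm, origin at the centre of its underside
- tin: bystander: metal tin, 64 mm diameter, 70 mm high, standing, origin at the centre of its underside
- brush: bystander: hand brush with wooden handle, about 200 mm long, lying; origin at the middle of its underside

How it is judged:
By the outcome, as a careful person would: the job done as asked, in the order asked, and still so for the second after the job is handed in, with the robot touching nothing.
It also fails if it takes over 72 s, if anything falls off the work surface, if the arm or the gripper's body presses on something with over 40 N, if the wrist force passes 120 N, or if a joint passes its speed limit or range.

## Working session

There is one attempt and no reset: what is moved stays moved. The work goes in short steps, Python scripts to look and compute and a shell command to move; the robot and the scene stay as the last step left them, time stands still between calls to the robot, and variables do not carry over. Pictures are saved under pics/ and viewed, at most 10 in all, crops included, and the job is handed in when it is done.

```bash
mkdir -p pics; ls; python3 - <<'E'
from rig import ctrl
import cv2,pickle
s=ctrl.sense();print(s)
d={}
for n in("top","side"):
    c=ctrl.capture(n);d[n]=c;cv2.imwrite(f"pics/{n}0.png",c["image"][:,:,::-1])
    print(n,c["intrinsics"],c["rvec"],c["tvec"])
pickle.dump(d,open("cams.pkl","wb"))
E
```

```text
pics
{'time_s': 0.0, 'joints': array([ 9.65609767e-01,  3.13439538e-01,  1.49845845e+00, -1.96225421e-05,
        1.33098357e+00, -2.23386743e-01]), 'dq': array([ 1.83564923e-03,  2.87029107e-04,  9.46251308e-05, -2.88573699e-04,
        1.05655099e-03,  1.06358126e-05]), 'tau': array([-3.50692553e-04, -4.12267900e+01, -2.59740347e+01, -1.77770071e-04,
        4.19085860e-03, -1.85671365e-05]), 'eef_pos': array([195.46683446, 486.97260981, 230.73238437]), 'ee_rot': array([-2.50691974e-04,  1.89740199e-01,  9.81834121e-01, -5.93767370e-04]), 'force': array([-0.35848298,  0.51545271, -0.04037922]), 'wrist_torque': array([ 0.03880961,  0.01748914, -0.03542061]), 'grip_force': 0.0, 'grip_width': 0.9994615348510774}
top [[375.3531151    0.         317.33574591]
 [  0.         375.3531151  207.38835747]
 [  0.           0.           1.        ]] [ 2.17519938 -2.10636812  0.24589318] [-43.06446954 588.97164357 793.4995256 ]
side [[449.61617681   0.         323.45665401]
 [  0.         449.61617681 192.73704159]
 [  0.           0.           1.        ]] [ 0.24285245 -2.70726159  1.45917203] [566.06655259 115.19522537 985.76621293]
```

View pics/top0.png

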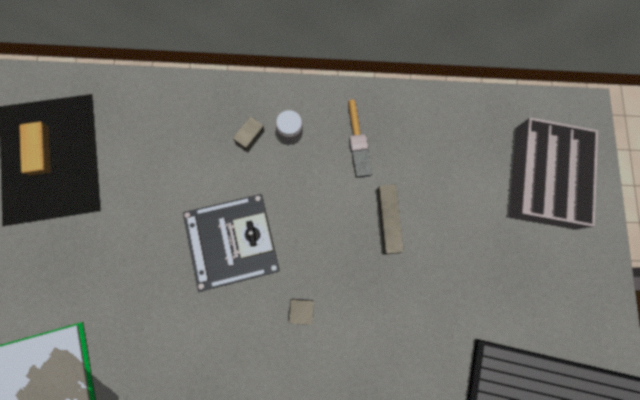

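View pics/side0.png

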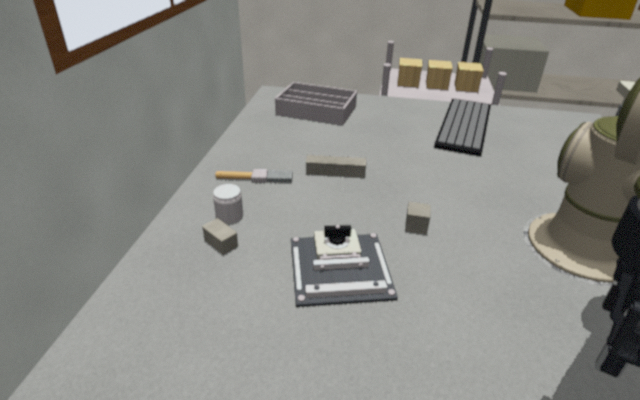

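The top view shows the clamp at about (231,242), with the fence on its left at x≈197 and the knob at (252,235). The bar is at (390,219), and the tin, stub, brush and cube are clear of both. The side view agrees. I'll enlarge the top view to pick corners.

```bash
cat > h.py <<'E'
import numpy as np,cv2,pickle
from scipy.spatial.transform import Rotation as R
def p2w(c,uv,z):
    M,_=cv2.Rodrigues(c["rvec"]);K=c["intrinsics"];o=-M.T@np.ravel(c["tvec"])
    out=[]
    for u,v in uv:
        d=M.T@np.linalg.inv(K)@[u,v,1];out.append(o+d*(z-o[2])/d[2])
    return np.array(out)
def w2p(c,P): return cv2.projectPoints(np.float64(P),c["rvec"],c["tvec"],c["intrinsics"],None)[0][:,0]
E
python3 - <<'E'
from h import *
d=pickle.load(open("cams.pkl","rb"));t=d["top"];im=t["image"]
a=im[178:302,180:284,::-1];b=im[180:260,370:410,::-1]
a=cv2.resize(a,None,fx=4.8,fy=4.8,interpolation=cv2.INTER_CUBIC)
b=cv2.resize(b,None,fx=6,fy=6,interpolation=cv2.INTER_CUBIC)
o=np.zeros((600,760,3),np.uint8);o[:a.shape[0],:a.shape[1]]=a;o[:b.shape[0],510:510+b.shape[1]]=b
cv2.imwrite("pics/crop1.png",o)
print(p2w(t,[(201,290),(278,270),(262,195),(184,212)],10),p2w(t,[(252,235)],60),p2w(t,[(390,219)],40))
E
```

```text
[[399.04425453 232.20686783  10.        ]
 [448.70438219  60.71762117  10.        ]
 [624.18196211 107.17410992  10.        ]
 [576.49214144 286.80955117  10.        ]] [[522.12922907 118.46398002  60.        ]] [[ 571.92859718 -193.73678694   40.        ]]
```

View pics/crop1.png

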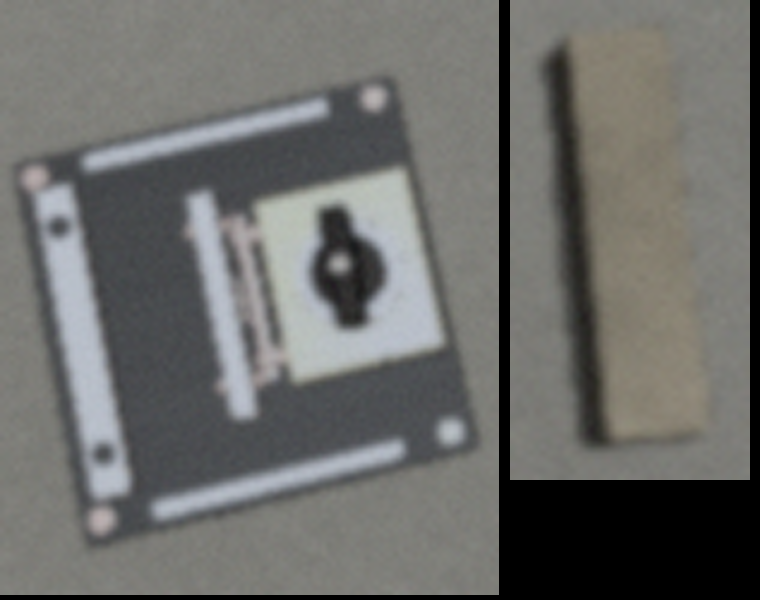

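The enlarged crop shows:
- **Plate corners:** about (15,163), (393,78), (478,445) and (90,546).
- **Fence top:** (37,190) to (130,490).
- **Jaw:** (187,195) to (257,413).
- **Knob grip:** runs from (333,207) to (353,325), nearly parallel to the channel.
- **Bar top corners:** (568,40), (660,30), (708,432) and (605,440).

```bash
python3 - <<'E'
from h import *
from scipy.optimize import least_squares
d=pickle.load(open("cams.pkl","rb"));t=d["top"]
A=lambda P:[((x+.5)/4.8-.5+180,(y+.5)/4.8-.5+178) for x,y in P]
B=lambda P:[((x-510+.5)/6-.5+370,(y+.5)/6-.5+180) for x,y in P]
def show(n,P,z,f=A):
    w=p2w(t,f(P),z);c=w.mean(0);e=(w[1]-w[2])+(w[0]-w[3]);l=np.linalg.norm(e)/2
    s=np.linalg.norm((w[0]-w[1])+(w[3]-w[2]))/2
    print(n,c.round(1),"dir deg",np.degrees(np.arctan2(e[1],e[0])).round(2),"len",l.round(1),"wid",s.round(1));return c
show("plate",[(15,163),(393,78),(478,445),(90,546)],10)
show("fence",[(37,190),(72,183),(130,490),(93,498)],26)
show("jaw",[(187,195),(212,190),(257,413),(230,420)],28)
show("housing",[(255,203),(405,168),(445,345),(295,384)],28)
w=p2w(t,A([(333,207),(353,325)]),65);e=w[0]-w[1];print("knob",w.mean(0),np.degrees(np.arctan2(e[1],e[0])),np.linalg.norm(e))
show("bar",[(568,40),(660,30),(708,432),(605,440)],40,B)
s=d["side"]
for n,P in dict(bar=[(306,158),(366,160)],plate=[(291,237),(381,235),(397,299),(298,303)]).items():print(n,p2w(s,P,40 if n=="bar" else 10).round(1))
q=[-2.5e-4,.18974,.98183,-6e-4];print(R.from_quat(np.roll(q,-1)).as_matrix().round(3))
E
```

```text
plate [512.1 173.6  10. ] dir deg 15.89 len 187.4 wid 187.6
fence [492.2 245.4  26. ] dir deg 15.25 len 148.9 wid 17.0
jaw [510.5 181.4  28. ] dir deg 15.08 len 109.3 wid 12.4
housing [526.3 121.5  28. ] dir deg 15.83 len 88.4 wid 72.8
knob [526.02240547 120.14010242  65.        ] 12.93867898833656 55.22755967773283
bar [ 573.6 -194.7   40. ] dir deg 5.56 len 156.9 wid 38.3
bar [[ 653.8 -188.3   40. ]
 [ 495.3 -210.9   40. ]]
plate [[627.2 108.   10. ]
 [436.3  63.   10. ]
 [396.2 245.4  10. ]
 [572.7 289.   10. ]]
[[-0.928  0.373 -0.001]
 [ 0.373  0.928 -0.001]
 [ 0.    -0.001 -1.   ]]
```

Fitted poses: clamp at (512,173.6) with yaw about 15.6°, bar at (573.6,-194.7) with yaw about 5.6°. Next I'll move above the bar.

```bash

python3 -m inch '-30 -24.5 0 0 0 0;-30 -24.5 0 0 0 0;-30 -24.5 0 0 0 0;-30 -24.5 0 0 0 0;-30 -24.5 0 0 0 0;-30 -24.5 0 0 0 0;-30 -24.5 0 0 0 0;-30 -24.5 0 0 0 0;-30 -24.5 0 0 0 0;-30 -24.5 0 0 0 0' 1 80
python3 -m inch '-30 -24.5 0 0 0 0;-30 -24.5 0 0 0 0;-30 -24.5 0 0 0 0;-30 -24.5 0 0 0 0;-30 -24.5 0 0 0 0;-30 -24.5 0 0 0 0;-30 -24.5 0 0 0 0;-30 -24.5 0 0 0 0;-30 -24.5 0 0 0 0;-30 -24.5 0 0 0 0'
python3 -m inch '0 0 0 0 0 -0.6;0 0 0 0 0 -0.6;0 0 0 0 0 -0.6;0 0 0 0 0 -0.6;0 0 0 0 0 -0.6;0 0 0 0 0 -0.6;0 0 0 0 0 -0.6;0 0 0 0 0 -0.4;0 0 0 0 0 0;0 0 0 0 0 0'
cat >> h.py <<'E'
def st():
    from rig import ctrl
    s=ctrl.sense();M=R.from_quat(np.roll(s["ee_rot"],-1)).as_matrix()
    yaw=np.degrees(np.arctan2(M[1,1],M[0,1]))
    print("t %.2f"%s["time_s"],"pos",s["eef_pos"].round(1),"yaw_y %.2f"%yaw,"zax",M[:,2].round(3),"j6 %.2f"%s["joints"][5],"F",s["force"].round(1),"T",s["wrist_torque"].round(3),"w %.3f"%s["grip_width"],"g %.1f"%s["grip_force"])
    return s,M,yaw
def to(x,y,z,yaw):
    s,M,yw=st();print("tool shift now",(M.T@(np.array([x,y,z])-s["eef_pos"])).round(1),"turn units",round(-((yaw-yw+180)%360-180)/6,2))
E
python3 - <<'E'
from h import *
from rig import ctrl
to(573.6,-194.7,200,95.56)
c=ctrl.capture("wrist");pickle.dump(c,open("w1.pkl","wb"));cv2.imwrite("pics/w1.png",c["image"][:,:,::-1])
E
```

```text
time_s: 0.93
eef_pos: [383.1, 146.2, 231.3]
ee_rot: [-0.0, 0.19, 0.982, 0.0]
force: [0.4, 0.5, -0.7]
grip_width: 1.001
grip_force: 0.0
time_s: 1.77
eef_pos: [570.3, -192.9, 230.8]
ee_rot: [-0.0, 0.19, 0.982, 0.0]
force: [-0.2, 0.8, 0.2]
grip_width: 1.002
grip_force: 0.0
time_s: 2.6
eef_pos: [569.8, -191.0, 231.0]
ee_rot: [-0.0, -0.049, 0.999, 0.0]
force: [-0.2, 0.5, 0.2]
grip_width: 1.001
grip_force: 0.0
t 2.60 pos [ 569.8 -191.   231. ] yaw_y 95.65 zax [-0.001  0.    -1.   ] j6 -2.19 F [-0.2  0.5  0.2] T [ 0.019  0.066 -0.015] w 1.001 g 0.0
tool shift now [-3.5 -4.  31. ] turn units 0.01
```

View pics/w1.png

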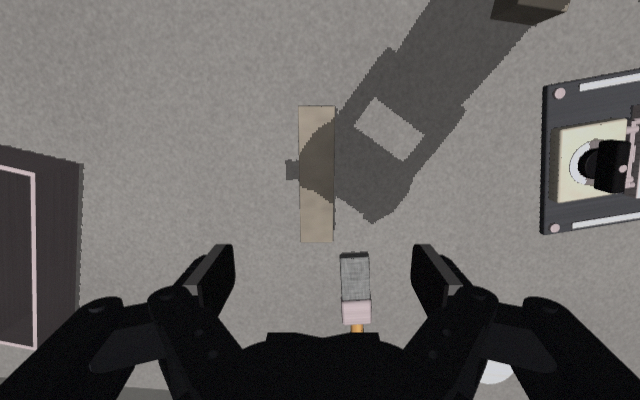

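The wrist view shows the bar's top at (298,106), (335,106), (335,242) and (300,242), well square to the tool and clear of its neighbours.

```bash
python3 - <<'E'
from h import *
c=pickle.load(open("w1.pkl","rb"))
w=p2w(c,[(298.5,106),(335,106),(335,242),(300,242)],40);print(w.round(1),w.mean(0))
e=w[1]-w[2]+w[0]-w[3];print(np.degrees(np.arctan2(e[1],e[0])),np.linalg.norm(e)/2)
m=w.mean(0);to(m[0],m[1],20,95.6)
E
```

```text
[[ 496.6 -225.5   40. ]
 [ 492.7 -186.5   40. ]
 [ 650.8 -169.1   40. ]
 [ 655.  -211.6   40. ]] [ 573.78206798 -198.18515523   40.        ]
-174.34686732511128 159.0088736378497
t 2.65 pos [ 569.8 -191.   231.1] yaw_y 95.64 zax [-0.  0. -1.] j6 -2.19 F [-0.5  0.  -0.1] T [0.007 0.012 0.01 ] w 0.996 g 0.0
tool shift now [ -3.4  -7.6 211.1] turn units 0.01
```

```bash

python3 -m inch '-1 -1.5 30 0 0 0;-1 -1.5 30 0 0 0;-1 -1.5 30 0 0 0;-0.5 -1 30 0 0 0;0 -1 30 0 0 0;0 0 25 0 0 0;0 0 18 0 0 0;0 0 12 0 0 0;0 0 6 0 0 0;0 0 0 0 0 0'
python3 -m inch '0 0 0 0 0 0;0 0 0 0 0 0;0 0 0 0 0 0;0 0 0 0 0 0;0 0 0 0 0 0;0 0 0 0 0 0;0 0 0 0 0 0;0 0 0 0 0 0;0 0 0 0 0 0;0 0 0 0 0 0' 0 80
python3 - <<'E'
from h import *
st()
E
```

```text
time_s: 3.48
eef_pos: [573.7, -197.1, 19.5]
ee_rot: [-0.001, -0.05, 0.999, 0.0]
force: [-0.1, -0.0, 0.6]
grip_width: 1.0
grip_force: 0.0
time_s: 4.32
eef_pos: [574.6, -197.7, 21.6]
ee_rot: [0.001, -0.05, 0.999, -0.001]
force: [-1.0, -0.7, 6.8]
grip_width: 0.446
grip_force: 83.0
t 4.32 pos [ 574.6 -197.7   21.6] yaw_y 95.72 zax [ 0.002 -0.001 -1.   ] j6 -2.19 F [-1.  -0.7  6.8] T [0.045 0.144 0.029] w 0.446 g 83.0
```

```bash

python3 -m inch '0 0 -4 0 0 0;0 0 -8 0 0 0;0 0 -14 0 0 0;0 0 -18 0 0 0;0 0 -18 0 0 0;0 0 -18 0 0 0;0 0 -18 0 0 0;0 0 -12 0 0 0;0 0 -8 0 0 0;0 0 0 0 0 0'
python3 -m inch '2 15 0 0 0 0;2 25 0 0 0 0;2 30 0 0 0 0;2 30 0 0 0 0;2 30 0 0 0 0;2 30 0 0 0 0;2 30 0 0 0 0;2 30 0 0 0 0;2 30 0 0 0 0;2 30 0 0 0 0'
python3 -m inch '2 30 0 0 0 0;2 30 0 0 0 0;2 30 0 0 0 0;2 25 0 0 0 0;2 15 0 0 0 0;3 7 0 0 0 0;0 0 0 0 0 -0.5;0 0 0 0 0 -0.6;0 0 0 0 0 -0.5;0 0 0 0 0 0'
python3 - <<'E'
from h import *
from rig import ctrl
to(500.7,214,150,105.6)
for n in ("wrist","top"):
    c=ctrl.capture(n);pickle.dump(c,open(n+"2.pkl","wb"));cv2.imwrite(f"pics/{n}2.png",c["image"][:,:,::-1])
E
```

```text
time_s: 5.15
eef_pos: [574.4, -197.3, 140.0]
ee_rot: [0.001, -0.05, 0.999, -0.001]
force: [-0.1, -0.3, -5.4]
grip_width: 0.449
grip_force: 81.6
time_s: 5.98
eef_pos: [525.1, 80.9, 137.4]
ee_rot: [-0.001, -0.05, 0.999, 0.0]
force: [0.4, -0.4, -5.0]
grip_width: 0.449
grip_force: 81.6
time_s: 6.82
eef_pos: [499.2, 213.8, 137.6]
ee_rot: [-0.001, -0.134, 0.991, -0.0]
force: [-0.7, 0.2, -4.6]
grip_width: 0.448
grip_force: 81.7
t 6.82 pos [499.2 213.8 137.6] yaw_y 105.40 zax [-0.001 -0.    -1.   ] j6 -1.65 F [-0.7  0.2 -4.6] T [-0.019 -0.024 -0.019] w 0.448 g 81.7
tool shift now [ -1.4  -0.2 -12.4] turn units -0.03
```

View pics/wrist2.png

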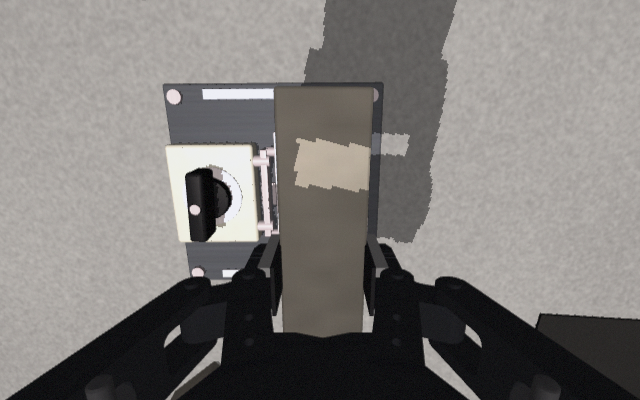

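The wrist view shows the bar over the channel, with plate corners at (163,84), (383,82) and (188,280). The bar's far end is at (275,87) to (373,87), and the fence is hidden under it.

```bash
python3 - <<'E'
from h import *
c=pickle.load(open("wrist2.pkl","rb"))
w=p2w(c,[(163.5,84),(383,82),(188.5,280)],10);print("plate",w.round(1))
C=(w[1]+w[2])/2;e=w[0]-w[1];print(C,np.degrees(np.arctan2(e[1],e[0]))+90,np.linalg.norm(e),np.linalg.norm(w[0]-w[2]))
h=p2w(c,[(166,145),(250,144),(259,242),(180,242)],28);print("housing",h.mean(0))
e=h[0]-h[1];print(np.degrees(np.arctan2(e[1],e[0]))+90)
for z in(150,156,162):
  b=p2w(c,[(275,87),(373,87),(282,300),(366,300)],z);print(z,b.round(1).tolist(),np.linalg.norm(b[0]-b[1]),np.linalg.norm(b[2]-b[3]))
# expected bar far corners in current pose
E
```

```text
plate [[445.3  56.8  10. ]
 [394.  237.1  10. ]
 [628.4 105.2  10. ]]
[511.19802313 171.15798061  10.        ] 15.87165601062587 187.48353332765274 189.34087417460063
housing [525.24851688 120.37017201  28.        ]
16.049257591902744
150 [[426.7, 172.0, 150.0], [415.9, 211.2, 150.0], [525.2, 198.2, 150.0], [513.9, 239.4, 150.0]] 40.61245047801844 42.67167119250646
156 [[426.9, 173.0, 156.0], [416.6, 210.4, 156.0], [520.9, 198.0, 156.0], [510.1, 237.3, 156.0]] 38.753885963030925 40.718869700842404
162 [[427.1, 174.0, 162.0], [417.3, 209.6, 162.0], [516.5, 197.8, 162.0], [506.3, 235.2, 162.0]] 36.895321448043404 38.76606820917835
```

```bash

python3 -m inch '0 -1 8 0 0 -0.05;0 -0.9 15 0 0 0;0 0 16 0 0 0;0 0 16 0 0 0;0 0 15 0 0 0;0 0 12 0 0 0;0 0 9 0 0 0;0 0 6 0 0 0;0 0 4 0 0 0;0 0 0 0 0 0'
python3 -m inch '0 0 1 0 0 0;0 0 1 0 0 0;0 0 1 0 0 0;0 0 1 0 0 0;0 0 0.5 0 0 0;0 0 0.5 0 0 0;0 0 0 0 0 0;0 0 0 0 0 0;0 0 0 0 0 0;0 0 0 0 0 0'
python3 - <<'E'
from h import *
from rig import ctrl
to(499.9,212,31.6,105.6)
c=ctrl.capture("side");cv2.imwrite("pics/side3.png",cv2.resize(c["image"][190:320,250:440,::-1],None,fx=4,fy=4,interpolation=cv2.INTER_CUBIC))
E
```

```text
time_s: 7.75
eef_pos: [499.9, 212.5, 36.7]
ee_rot: [-0.0, -0.136, 0.991, -0.0]
force: [-0.4, 0.7, -5.0]
grip_width: 0.446
grip_force: 81.7
time_s: 8.58
eef_pos: [500.1, 212.6, 32.3]
ee_rot: [0.0, -0.136, 0.991, 0.0]
force: [-0.1, -0.6, -4.2]
grip_width: 0.446
grip_force: 81.7
t 8.58 pos [500.1 212.6  32.3] yaw_y 105.63 zax [ 0.  0. -1.] j6 -1.66 F [-0.1 -0.6 -4.2] T [-0.041  0.042 -0.008] w 0.446 g 81.7
tool shift now [ 0.4 -0.6  0.7] turn units 0.0
```

View pics/side3.png

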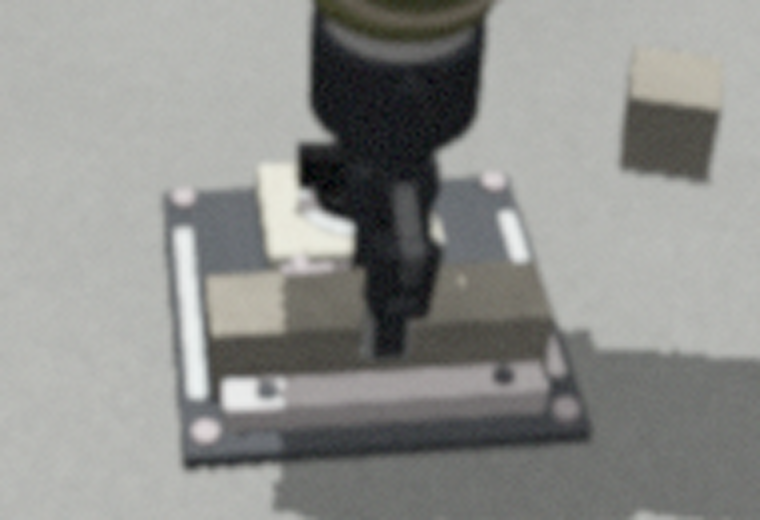

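The side view shows the bar just behind the fence, centred and parallel to it, still held about a millimetre up. I'll lower it until it touches, then release.

```bash

python3 -m inch '0 -0.2 0.3 0 0 0;0 -0.2 0.3 0 0 0;0 0 0.3 0 0 0;0 0 0.3 0 0 0;0 0 0.2 0 0 0;0 0 0 0 0 0;0 0 0 0 0 0;0 0 0 0 0 0;0 0 0 0 0 0;0 0 0 0 0 0'
```

```text
time_s: 9.47
eef_pos: [500.2, 212.2, 31.6]
ee_rot: [0.0, -0.136, 0.991, -0.0]
force: [-4.5, -2.3, 4.8]
grip_width: 0.446
grip_force: 83.0
```

```bash

python3 -m inch '0 0 0 0 0 0;0 0 0 0 0 0;0 0 0 0 0 0;0 0 0 0 0 0;0 0 -2 0 0 0;0 0 -5 0 0 0;0 0 -12 0 0 0;0 0 -20 0 0 0;0 0 -25 0 0 0;0 0 -25 0 0 0' 0.8
python3 -m inch '0 0 -20 0 0 0;0 -15 -15 0 0 0;0 -20 0 0 0 0;0 -20 0 0 0 0;0 -20 0 0 0 0;0 -12 0 0 0 0;0 -6 0 0 0 0;0 0 0 0 0 0;0 0 0 0 0 0;0 0 0 0 0 0'
python3 - <<'E'
from h import *
from rig import ctrl
to(526.4,118.1,43,105.6)
c=ctrl.capture("wrist");pickle.dump(c,open("wrist4.pkl","wb"));cv2.imwrite("pics/wrist4.png",c["image"][:,:,::-1])
E
```

```text
time_s: 10.3
eef_pos: [499.9, 212.2, 121.2]
ee_rot: [-0.0, -0.136, 0.991, -0.0]
force: [-0.1, 0.5, -0.1]
grip_width: 0.8
grip_force: 0.0
time_s: 11.13
eef_pos: [525.0, 123.4, 154.9]
ee_rot: [-0.0, -0.136, 0.991, 0.0]
force: [0.2, 0.8, 0.8]
grip_width: 0.799
grip_force: 0.0
t 11.13 pos [525.  123.4 154.9] yaw_y 105.67 zax [-0.  0. -1.] j6 -1.83 F [0.2 0.8 0.8] T [-0.026 -0.013  0.031] w 0.799 g 0.0
tool shift now [ 1.000e-01 -5.600e+00  1.119e+02] turn units 0.01
```

View pics/wrist4.png

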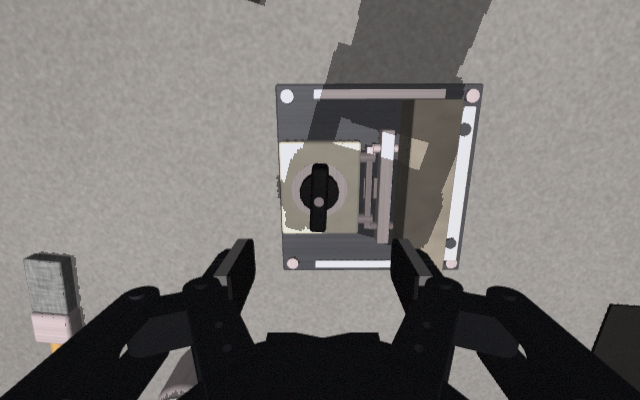

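The wrist view shows the bar lying in the channel between the fence (inner edge about (465,108) to (446,268)) and the jaw (right edge about (396,131) to (390,243)). The knob grip's top runs from (320,163) to (319,231).

```bash
python3 - <<'E'
from h import *
c=pickle.load(open("wrist4.pkl","rb"))
k=p2w(c,[(320,164),(319,230)],65);e=k[1]-k[0];print("knob",k.mean(0).round(1),np.linalg.norm(e),np.degrees(np.arctan2(e[1],e[0])))
k=p2w(c,[(319,191)],29);print("hub",k.round(1))
j=p2w(c,[(396,131),(390,243)],28);f=p2w(c,[(465,108),(446,268)],26)
n=np.array([-np.sin(np.radians(15.7)),np.cos(np.radians(15.7)),0]);print("gap",(f@n).round(1),(j@n).round(1))
p=p2w(c,[(276,84.5),(482,84.5),(458,269),(284,269)],10);print("plate",p.mean(0),p.round(1).tolist())
b=p2w(c,[(413,100),(463,100)],50);print("bar",(b@n).round(1))
E
```

```text
knob [523.1 119.1  65. ] 56.087649205957 14.657845362580069
hub [[526.9 119.4  29. ]]
gap [100.7 101.7] [41.  42.3]
plate [510.69059978 172.23144157  10.        ] [[445.8, 56.2, 10.0], [395.2, 236.6, 10.0], [575.5, 288.8, 10.0], [626.2, 107.4, 10.0]]
bar [47.5 87.2]
```

Correction: the bar hides the fence's inner edge, so I took it from the plate geometry instead. The gap is then about 51.5 mm, which puts the jump near 2.3 rad. J6 has 4.7 rad left in the clockwise direction, so one grasp should be enough. Gripping the knob now.

```bash

python3 -m inch '0.7 -2 10 0 0 0.05;0 -2 16 0 0 0.1;0 0 18 0 0 0;0 0 18 0 0 0;0 0 16 0 0 0;0 0 12 0 0 0;0 0 10 0 0 0;0 0 7 0 0 0;0 0 4 0 0 0;0 0 0 0 0 0' 0.5 100
python3 -m inch '0 0 0 0 0 0;0 0 0 0 0 0;0 0 0 0 0 0;0 0 0 0 0 0;0 0 0 0 0 0;0 0 0 0 0 0;0 0 0 0 0 0;0 0 0 0 0 0;0 0 0 0 0 0;0 0 0 0 0 0' 0 100
python3 -c "from h import *;st()"
python3 -m inch '0 0 0 0 0 0.25;0 0 0 0 0 0.5;0 0 0 0 0 0.5;0 0 0 0 0 0.5;0 0 0 0 0 0.5;0 0 0 0 0 0.5;0 0 0 0 0 0.5;0 0 0 0 0 0.5;0 0 0 0 0 0.5;0 0 0 0 0 0.5'
python3 -c "from h import *;st()"
```

```text
time_s: 12.02
eef_pos: [525.3, 118.7, 43.2]
ee_rot: [-0.0, -0.128, 0.992, 0.0]
force: [0.3, -0.2, -0.2]
grip_width: 0.5
grip_force: 0.0
time_s: 12.85
eef_pos: [525.6, 120.1, 45.0]
ee_rot: [0.001, -0.128, 0.992, 0.001]
force: [-2.9, 10.1, 6.2]
grip_width: 0.135
grip_force: 98.1
t 12.85 pos [525.6 120.1  45. ] yaw_y 104.70 zax [ 0.001  0.002 -1.   ] j6 -1.82 F [-2.9 10.1  6.2] T [ 1.445  0.525 -0.15 ] w 0.135 g 98.1
time_s: 13.68
eef_pos: [525.5, 120.8, 45.0]
ee_rot: [0.0, 0.121, 0.993, 0.002]
force: [-1.6, 13.8, 5.7]
grip_width: 0.14
grip_force: 98.0
t 13.68 pos [525.5 120.8  45. ] yaw_y 76.12 zax [ 0.001  0.003 -1.   ] j6 -1.32 F [-1.6 13.8  5.7] T [2.289 0.473 0.36 ] w 0.140 g 98.0
```

```bash

python3 -m inch '0.5 1.8 -1.5 0 0 0;0 0 0 0 0 0.5;0 0 0 0 0 0.5;0 0 0 0 0 0.5;0 0 0 0 0 0.5;0 0 0 0 0 0.5;0 0 0 0 0 0.5;0 0 0 0 0 0.5;0 0 0 0 0 0.5;0 0 0 0 0 0.5' >/dev/null
python3 -c "from h import *;st()"
python3 -m inch '0 0 0 0 0 0.5;0 0 0 0 0 0.5;0 0 0 0 0 0.5;0 0 0 0 0 0.5;0 0 0 0 0 0.5;0 0 0 0 0 0.5;0 0 0 0 0 0.5;0 0 0 0 0 0.1;0 0 0 0 0 0.1;0 0 0 0 0 0.1'>/dev/null
python3 -c "from h import *;st()"
python3 -m inch '0 0 0 0 0 0.1;0 0 0 0 0 0.1;0 0 0 0 0 0.1;0 0 0 0 0 0.1;0 0 0 0 0 0.1;0 0 0 0 0 0.1;0 0 0 0 0 0.1;0 0 0 0 0 0.1;0 0 0 0 0 0.1;0 0 0 0 0 0.1'>/dev/null
python3 -c "from h import *;st()"
```

```text
t 14.52 pos [525.7 121.7  45.1] yaw_y 49.12 zax [ 0.001  0.002 -1.   ] j6 -0.85 F [  4.9   9.9 -10.5] T [ 1.527 -0.701  0.378] w 0.141 g 99.1
t 15.35 pos [526.2 122.1  45.1] yaw_y 26.43 zax [ 0.002  0.003 -1.   ] j6 -0.45 F [  8.2  11.  -12.1] T [ 1.959 -1.15   0.379] w 0.136 g 98.9
t 16.18 pos [526.4 122.2  45.1] yaw_y 20.43 zax [ 0.003  0.003 -1.   ] j6 -0.35 F [  9.1  12.2 -12.5] T [ 2.108 -1.262  0.334] w 0.139 g 98.8
```

```bash
cat > s.py <<'E'
from rig import ctrl
import numpy as np
from scipy.spatial.transform import Rotation as R
s=ctrl.sense();M=R.from_quat(np.roll(s["ee_rot"],-1)).as_matrix()
print("%.2f yaw %.2f Tz %.3f tau6 %.3f F %s"%(s["time_s"],np.degrees(np.arctan2(M[1,1],M[0,1])),s["wrist_torque"][2],s["tau"][5],s["force"].round(1)))
E
python3 -m inch '1 1.6 1 0 0 0.1;0 0 0 0 0 0.1;0 0 0 0 0 0.1;0 0 0 0 0 0.1;0 0 0 0 0 0.1;0 0 0 0 0 0.1;0 0 0 0 0 0.1;0 0 0 0 0 0.1;0 0 0 0 0 0.1;0 0 0 0 0 0.1'>/dev/null;python3 s.py
python3 -m inch '0 0 0 0 0 0.1;0 0 0 0 0 0.1;0 0 0 0 0 0.05;0 0 0 0 0 0.05;0 0 0 0 0 0.05;0 0 0 0 0 0.05;0 0 0 0 0 0.05;0 0 0 0 0 0.05;0 0 0 0 0 0.05;0 0 0 0 0 0.05'>/dev/null;python3 s.py
python3 -m inch '0 0 0 0 0 0.05;0 0 0 0 0 0.05;0 0 0 0 0 0.05;0 0 0 0 0 0.05;0 0 0 0 0 0.05;0 0 0 0 0 0.05;0 0 0 0 0 0.05;0 0 0 0 0 0.05;0 0 0 0 0 0.05;0 0 0 0 0 0.05'>/dev/null;python3 s.py
python3 -m inch '0 0 0 0 0 0.05;0 0 0 0 0 0.05;0 0 0 0 0 0.05;0 0 0 0 0 0.05;0 0 0 0 0 0.05;0 0 0 0 0 0.05;0 0 0 0 0 0.05;0 0 0 0 0 0.05;0 0 0 0 0 0.05;0 0 0 0 0 0.05'>/dev/null;python3 s.py
python3 -m inch '0 0 0 0 0 0.05;0 0 0 0 0 0.05;0 0 0 0 0 0.05;0 0 0 0 0 0.05;0 0 0 0 0 0.05;0 0 0 0 0 0.05;0 0 0 0 0 0.05;0 0 0 0 0 0.05;0 0 0 0 0 0.05;0 0 0 0 0 0.05'>/dev/null;python3 s.py
```

```text
17.02 yaw 14.40 Tz 0.348 tau6 0.168 F [-3.1  4.1  5. ]
17.85 yaw 10.82 Tz 0.361 tau6 0.279 F [-1.6  5.2  5.2]
18.68 yaw 7.81 Tz 0.363 tau6 0.279 F [-1.2  4.6  3.7]
19.52 yaw 4.81 Tz 0.340 tau6 0.280 F [-1.2  5.3  3.9]
20.35 yaw 1.81 Tz 0.375 tau6 0.280 F [-0.4  4.5  3.8]
```

```bash

python3 -m inch '0 0 0 0 0 0.05;0 0 0 0 0 0.05;0 0 0 0 0 0.05;0 0 0 0 0 0.05;0 0 0 0 0 0.05;0 0 0 0 0 0.05;0 0 0 0 0 0.05;0 0 0 0 0 0.05;0 0 0 0 0 0.05;0 0 0 0 0 0.05'>/dev/null;python3 s.py
python3 -m inch '0 0 0 0 0 0.05;0 0 0 0 0 0.05;0 0 0 0 0 0.05;0 0 0 0 0 0.05;0 0 0 0 0 0.05;0 0 0 0 0 0.05;0 0 0 0 0 0.05;0 0 0 0 0 0.05;0 0 0 0 0 0.05;0 0 0 0 0 0.05'>/dev/null;python3 s.py
python3 -m inch '0 0 0 0 0 0.05;0 0 0 0 0 0.05;0 0 0 0 0 0.05;0 0 0 0 0 0.05;0 0 0 0 0 0.05;0 0 0 0 0 0.05;0 0 0 0 0 0.05;0 0 0 0 0 0.05;0 0 0 0 0 0.05;0 0 0 0 0 0.05'>/dev/null;python3 s.py
python3 -m inch '0 0 0 0 0 0.05;0 0 0 0 0 0.05;0 0 0 0 0 0.05;0 0 0 0 0 0.05;0 0 0 0 0 0.05;0 0 0 0 0 0.05;0 0 0 0 0 0.05;0 0 0 0 0 0.05;0 0 0 0 0 0.05;0 0 0 0 0 0.05'>/dev/null;python3 s.py
```

```text
21.18 yaw -1.19 Tz 0.350 tau6 0.280 F [-1.3  5.7  3.6]
22.02 yaw -4.19 Tz 0.401 tau6 0.281 F [1.  5.6 2.7]
22.85 yaw -7.19 Tz 0.355 tau6 0.281 F [0.7 4.9 3.4]
23.68 yaw -10.19 Tz 0.395 tau6 0.282 F [0.6 5.6 1.7]
```

```bash

python3 -m inch '0 0 0 0 0 0.05;0 0 0 0 0 0.05;0 0 0 0 0 0.05;0 0 0 0 0 0.05;0 0 0 0 0 0.05;0 0 0 0 0 0.05;0 0 0 0 0 0.05;0 0 0 0 0 0.05;0 0 0 0 0 0.05;0 0 0 0 0 0.05'>/dev/null;python3 s.py
python3 -m inch '0 0 0 0 0 0.05;0 0 0 0 0 0.05;0 0 0 0 0 0.05;0 0 0 0 0 0.05;0 0 0 0 0 0.05;0 0 0 0 0 0.05;0 0 0 0 0 0.05;0 0 0 0 0 0.05;0 0 0 0 0 0.05;0 0 0 0 0 0.05'>/dev/null;python3 s.py
python3 -m inch '0 0 0 0 0 0.05;0 0 0 0 0 0.05;0 0 0 0 0 0.05;0 0 0 0 0 0.05;0 0 0 0 0 0.05;0 0 0 0 0 0.05;0 0 0 0 0 0.05;0 0 0 0 0 0.05;0 0 0 0 0 0.05;0 0 0 0 0 0.05'>/dev/null;python3 s.py
```

```text
24.52 yaw -13.20 Tz 0.372 tau6 0.282 F [1.9 5.9 0.8]
25.35 yaw -16.19 Tz 0.405 tau6 0.282 F [2.4 5.1 1.8]
26.18 yaw -19.20 Tz 0.364 tau6 0.283 F [2.3 5.1 1.6]
```

```bash

python3 -m inch '0 0 0 0 0 0.05;0 0 0 0 0 0.05;0 0 0 0 0 0.05;0 0 0 0 0 0.05;0 0 0 0 0 0.05;0 0 0 0 0 0.05;0 0 0 0 0 0.05;0 0 0 0 0 0.05;0 0 0 0 0 0.05;0 0 0 0 0 0.05'>/dev/null;python3 s.py
python3 -m inch '0 0 0 0 0 0.05;0 0 0 0 0 0.05;0 0 0 0 0 0.05;0 0 0 0 0 0.05;0 0 0 0 0 0.05;0 0 0 0 0 0.05;0 0 0 0 0 0.05;0 0 0 0 0 0.05;0 0 0 0 0 0.05;0 0 0 0 0 0.05'>/dev/null;python3 s.py
python3 -m inch '0 0 0 0 0 0.05;0 0 0 0 0 0.05;0 0 0 0 0 0.05;0 0 0 0 0 0.05;0 0 0 0 0 0.05;0 0 0 0 0 0.05;0 0 0 0 0 0.05;0 0 0 0 0 0.05;0 0 0 0 0 0.05;0 0 0 0 0 0.05'>/dev/null;python3 s.py
```

```text
27.02 yaw -22.20 Tz 0.382 tau6 0.283 F [3.5 4.9 0.6]
27.85 yaw -25.20 Tz 0.382 tau6 0.283 F [2.3 5.7 0.9]
28.68 yaw -28.20 Tz 0.361 tau6 0.284 F [3.7 4.9 0.1]
```

```bash

python3 -m inch '0 0 0 0 0 0.05;0 0 0 0 0 0.05;0 0 0 0 0 0.05;0 0 0 0 0 0.05;0 0 0 0 0 0.05;0 0 0 0 0 0.05;0 0 0 0 0 0.05;0 0 0 0 0 0.05;0 0 0 0 0 0.05;0 0 0 0 0 0.05'>/dev/null;python3 s.py
python3 -m inch '0 0 0 0 0 0.05;0 0 0 0 0 0.05;0 0 0 0 0 0.05;0 0 0 0 0 0.05;0 0 0 0 0 0.05;0 0 0 0 0 0.05;0 0 0 0 0 0.05;0 0 0 0 0 0.05;0 0 0 0 0 0.05;0 0 0 0 0 0.05'>/dev/null;python3 s.py
python3 -m inch '0 0 0 0 0 0.05;0 0 0 0 0 0.05;0 0 0 0 0 0.05;0 0 0 0 0 0.05;0 0 0 0 0 0.05;0 0 0 0 0 0.05;0 0 0 0 0 0.05;0 0 0 0 0 0.05;0 0 0 0 0 0.05;0 0 0 0 0 0.05'>/dev/null;python3 s.py
```

```text
29.52 yaw -31.20 Tz 0.352 tau6 0.284 F [3.6 5.1 0.5]
30.35 yaw -34.20 Tz 0.397 tau6 0.284 F [5.  4.5 0.2]
31.18 yaw -37.20 Tz 0.370 tau6 0.285 F [ 5.   4.8 -0.5]
```

```bash

python3 -m inch '0 0 0 0 0 0.05;0 0 0 0 0 0.05;0 0 0 0 0 0.05;0 0 0 0 0 0.05;0 0 0 0 0 0.05;0 0 0 0 0 0.05;0 0 0 0 0 0.05;0 0 0 0 0 0.05;0 0 0 0 0 0.05;0 0 0 0 0 0.05'>/dev/null;python3 s.py
python3 -m inch '0 0 0 0 0 0.05;0 0 0 0 0 0.05;0 0 0 0 0 0.05;0 0 0 0 0 0.05;0 0 0 0 0 0.05;0 0 0 0 0 0.05;0 0 0 0 0 0.05;0 0 0 0 0 0.05;0 0 0 0 0 0.05;0 0 0 0 0 0.05'>/dev/null;python3 s.py
python3 -m inch '0 0 0 0 0 0.05;0 0 0 0 0 0.05;0 0 0 0 0 0.05;0 0 0 0 0 0.05;0 0 0 0 0 0.05;0 0 0 0 0 0.05;0 0 0 0 0 0.05;0 0 0 0 0 0.05;0 0 0 0 0 0.05;0 0 0 0 0 0.05'>/dev/null;python3 s.py
```

```text
32.02 yaw -40.18 Tz 0.544 tau6 0.416 F [ 5.3  3.7 -1. ]
32.85 yaw -43.18 Tz 0.550 tau6 0.421 F [ 5.4  3.7 -1. ]
33.68 yaw -46.18 Tz 0.494 tau6 0.425 F [ 5.3  3.  -2.4]
```

```bash

python3 -m inch '0 0 0 0 0 0.05;0 0 0 0 0 0.05;0 0 0 0 0 0.05;0 0 0 0 0 0.05;0 0 0 0 0 0.05;0 0 0 0 0 0.05;0 0 0 0 0 0.05;0 0 0 0 0 0.05;0 0 0 0 0 0.05;0 0 0 0 0 0.05'>/dev/null;python3 s.py
python3 -m inch '0 0 0 0 0 0.05;0 0 0 0 0 0.05;0 0 0 0 0 0.05;0 0 0 0 0 0.05;0 0 0 0 0 0.05;0 0 0 0 0 0.05;0 0 0 0 0 0.05;0 0 0 0 0 0.05;0 0 0 0 0 0.05;0 0 0 0 0 0.05'>/dev/null;python3 s.py
python3 - <<'E'
from rig import ctrl
import cv2,pickle
c=ctrl.capture("top");pickle.dump(c,open("top5.pkl","wb"))
cv2.imwrite("pics/top5.png",cv2.resize(c["image"][178:302,180:284,::-1],None,fx=4.8,fy=4.8,interpolation=cv2.INTER_CUBIC))
E
```

```text
34.52 yaw -49.18 Tz 0.519 tau6 0.430 F [ 6.7  3.3 -1.8]
35.35 yaw -52.18 Tz 0.521 tau6 0.435 F [ 6.4  2.6 -3.3]
```

View pics/top5.png

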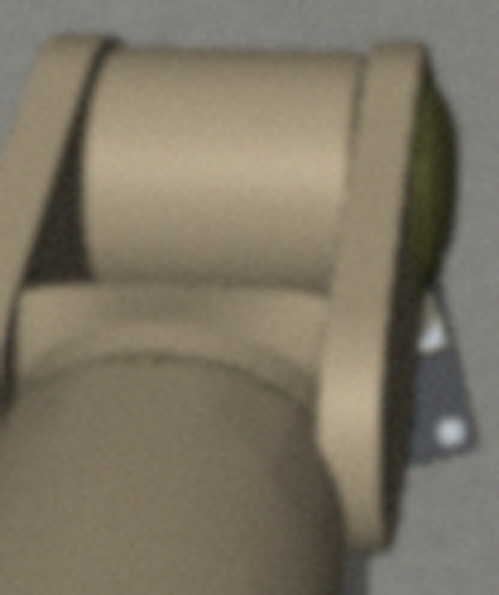

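The torque jumped between yaw -37.2 and -40.18, and the fit puts the onset at about -39.1. The target is therefore yaw -84.1. The picture only shows the arm covering the clamp.

```bash

python3 -m inch '0 0 0 0 0 0.3;0 0 0 0 0 0.4;0 0 0 0 0 0.5;0 0 0 0 0 0.5;0 0 0 0 0 0.5;0 0 0 0 0 0.5;0 0 0 0 0 0.4;0 0 0 0 0 0.3;0 0 0 0 0 0.2;0 0 0 0 0 0.1'>/dev/null;python3 s.py
python3 -m inch '0 0 0 0 0 0.3;0 0 0 0 0 0.3;0 0 0 0 0 0.3;0 0 0 0 0 0.2;0 0 0 0 0 0.1;0 0 0 0 0 0.1;0 0 0 0 0 0.1;0 0 0 0 0 0.05;0 0 0 0 0 0.05;0 0 0 0 0 0.05'>/dev/null;python3 s.py
```

```text
36.23 yaw -74.42 Tz 0.527 tau6 0.550 F [ 7.6 -0.1 -3.6]
37.07 yaw -83.67 Tz 0.566 tau6 0.487 F [ 7.9 -2.4 -4.3]
```

```bash

python3 -m inch '0 0 0 0 0 0.02;0 0 0 0 0 0.02;0 0 0 0 0 0.02;0 0 0 0 0 0;0 0 0 0 0 0;0 0 0 0 0 0;0 0 0 0 0 0;0 0 0 0 0 0;0 0 0 0 0 0;0 0 0 0 0 0'>/dev/null;python3 s.py
```

```text
37.90 yaw -84.02 Tz 0.494 tau6 0.524 F [ 7.8 -3.1 -3.6]
```

```bash

python3 -m inch '0 0 0 0 0 0;0 0 0 0 0 0;0 0 0 0 0 0;0 0 0 0 0 0;0 0 0 0 0 0;0 0 0 0 0 0;0 0 -4 0 0 0;0 0 -10 0 0 0;0 0 -18 0 0 0;0 0 -25 0 0 0' 0.5
python3 -m inch '0 0 -30 0 0 0;0 0 -30 0 0 0;0 0 -20 0 0 0;-25 0 0 0 0 0;-30 0 0 0 0 0;-30 0 0 0 0 0;-25 0 0 0 0 0;0 0 0 0 0 0;0 0 0 0 0 0;0 0 0 0 0 0'
python3 - <<'E'
from h import *
from rig import ctrl
st()
c=ctrl.capture("wrist");pickle.dump(c,open("wrist6.pkl","wb"));cv2.imwrite("pics/wrist6.png",c["image"][:,:,::-1])
E
```

```text
time_s: 38.73
eef_pos: [525.9, 121.9, 101.6]
ee_rot: [-0.0, 0.999, 0.052, -0.001]
force: [0.4, -0.4, 0.2]
grip_width: 0.497
grip_force: 0.0
time_s: 39.57
eef_pos: [418.1, 110.5, 182.2]
ee_rot: [0.0, 0.999, 0.052, 0.001]
force: [0.4, 0.8, -0.0]
grip_width: 0.498
grip_force: 0.0
t 39.57 pos [418.1 110.5 182.2] yaw_y -84.04 zax [ 0.002 -0.    -1.   ] j6 1.45 F [ 0.4  0.8 -0. ] T [ 0.004 -0.011 -0.036] w 0.498 g 0.0
```

View pics/wrist6.png

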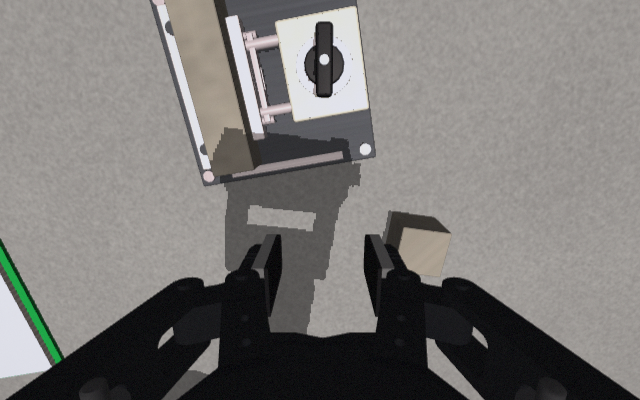

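The jaw is against the bar, which sits along the fence. The knob grip runs from (324,22) to (323,97), matching the tool angle at release, and nothing is being touched. Handing in.

```bash
python3 -c "from rig import ctrl;print(ctrl.finish_job())"
```

```text
the job is handed in; nothing more can be done
None
```

The bar lies in the clamp along the fence, and I turned the knob about 45° past the torque jump before letting go; the jump was only located to within 3°, so that figure is good to about ±1.5°. I handed the job in at about 40 s; no verdict came back.

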